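Put the square hand stamp away in the push-to-open drawer

ROBOT

A 7-joint arm with a two-finger parallel gripper is mounted at the origin on the work surface. World frame = base frame: x ahead of the robot, y to its left, z up, the work surface at z = 0. Lengths are in mm, angles in rad, forces in N, time in s.
With the tool pointing down it reaches from about 400 to 875 mm from the base axis. Payload 4.4 kg.
Tool frame: the origin (TCP) lies midway between the tips of the shut fingers; the grasp point (between the pads) lies ctrl.grip_depth behind it (ctrl.grip_depth is the distance from the TCP to the grasp point, in mm); z points along the fingers, y is the line along which they close (so a half turn about z gives the same grasp; the last joint's range is limited). The gripper opens to 85 mm and grips with 20 to 120 N. Pads are 22 mm wide; open, the fingers measure 114 mm over their backs; the gripper's body (76 mm by 85 mm) begins 54 mm behind the grasp point. The pads swing forward as they close: fully open they stand 13 mm farther back than shut.
Start: joints at [1.166, 0.628, 0.038, 1.517, -0.027, 0.996, -0.02], TCP at [216.059, -613.055, 231.313] pointing down, gripper open.
Joint ranges: [-3.06, 3.06], [-0.37, 2.12], [-1.25, 1.32], [0.18, 2.47], [-1.1, 4.24], [0.23, 1.98], [-2.94, 2.94]. Speed limits (rad/s): [2.57, 2.57, 3.14, 3.14, 3.14, 3.14, 3.14].

INTERFACE

Orientations are given as [roll, pitch, yaw] about the fixed x, y, z axes, in that order (R = Rz(yaw) Ry(pitch) Rx(roll)).
In Python, from cell import ctrl gives the robot as it stands.
- The arm moves only by the tool carry_out, never from a script. Its argument "deltas" is one flat list of numbers, 7 for each row, row after row: the turn, a rotation vector about the tool's x, y, z in degrees, then the shift along the tool's x, y, z in m, then the closure, from -1 (fully open) to 1 (shut). In form: [wx, wy, wz, dx, dy, dz, claw, wx, wy, wz, dx, dy, dz, claw, ...]. A call has 1 to 12 rows; each row shifts and turns the commanded pose from where the row before left it, along the tool's axes as they then stand; what a row does not reach is not made up. A row lasts 1/8 s, in which the tool goes at most 62.5 mm and 10.7 degrees, less where a joint would pass 70% of its speed; a pose out of reach is approached as far as the arm can. A call with a gripper value outside its range is refused whole. The fingers move at their own pace and stop on an object; the grip force is fixed at half the most. Time passes only in rows, so rows that do not move let the fingers close. It gives the time, the measured TCP pose, the force, the opening and the grip force at its end, in the units of the state.
- ctrl.read_state(): the state, without advancing time (a new reading comes with each control period).
- ctrl.get_image(name): name is "scene" or "side" or "wrist"; returns the picture (400x640x3 uint8, red, green, blue); there is no depth.
- ctrl.calibration(name): a dict with "mtx" (3x3 intrinsics, pixels), "R" (3x3) and "t" (3): a world point X has camera coordinates R X + t. Camera axes: x right, y down, z forward; pixel columns grow to the right and rows downward; lengths in mm; the calibration is good to about 2 mm. A picture is of the moment at which its call begins: read the wrist's pose just before it. calibration takes no time and is no camera call; for the wrist camera it gives the pose at the moment of the call.
- ctrl.finish_job(): hands the job in; it is judged then, once.
The state is a dict: "clock": time; "qpos": joint angles; "qd": joint speeds; "tau": joint torques, N m; "eef_pos": TCP position; "tool_rot": TCP orientation; "force": force on the tool from outside, world axes, zero at the start; "torque": the same for the moment, N m; "width": finger opening in mm; "gripper_force": force on a finger pad.
Only numpy, scipy, OpenCV 4.12 (cv2) and the standard library are available. Lean on these libraries where they do the work, as an engineer would, in place of code of your own. Each camera call takes 0.05 s, during which the arm holds its last target. There are 200 camera calls.

TASK

Press the plain, handleless drawer front of the white desk cabinet inward until its touch latch lets go, and let the drawer spring open. Stand the square-footed hand stamp upright inside the drawer's front compartment and let go of it, then press the drawer shut until it latches again and stays closed. Press gently by feel, never with more than 20 N, and leave the other things on the table and on the cabinet where they are.

Things in the scene. Friction and masses are not known exactly. Their poses are not given: they have to be found in the camera images.
- cabinet: White laminate desk cabinet with one drawer, fixed to the table. Carcass 200 (x) x 220 (y) x 100 (z) mm; origin at the centre of its underside, on the table. Its -x axis points out of the drawer side (towards the robot), y runs across, z up. Position and yaw vary. A loose card box stands on the rear part of its top; the front 90 mm of the top is free.
- drawer (a joint): Drawer travel (m) along cabinet -x: 0 latched shut, 0.09 sprung fully open, negative pressed in. Push-push latch: it trips only at its solid stop, 8 to 16 mm beyond 0 (differs each time; force climbs steeply there). From shut: press to the stop, draw back; the drawer follows and springs open. From open: push in to the stop, let go; it settles at 0. A push that ends short undoes itself.
- drawer_front (a point): Centre of the drawer front's outer face (moves with it), 60 mm above the table; cabinet's axes, face looks to -x. Plain white upright panel, no handle, 220 mm wide, from 3 to 100 mm above the table, 12 mm thick; shut, its back is 18 mm clear of the carcass. Spring pushes out: 1 N open, 6 N shut, 6.7 N at the stop, damping 14 N per m/s. 10 to 13 N surely reaches the stop.
- drawer_place (a point): Centre of the floor of the drawer's front compartment (moves with the drawer), 14 mm above the table, cabinet's axes; 52.5 mm behind the front's outer face. Compartment 81 mm (x) by 170 mm (y) inside; side walls reach 60 mm, the partition behind it 50 mm above the table. With the drawer fully open it lies wholly in front of the carcass (27 mm clear), open from above.
- stamp: Square-footed hand stamp, the thing to put away: wooden block 36 x 36 mm on a black rubber sole, 20 mm high, with an upright round wooden handle, 62 mm high overall. Handle diameter 18 mm at its foot, 24 mm at 48 to 56 mm up. 50 to 100 g. Origin at the centre of its underside, z up. Loose on the table to the robot's right; may swap places with the round stamp and the ink bottle.
- round_stamp: Hand stamp of the same height, wood and handle but with a round foot, 38 mm across. Leave alone. Origin at the centre of its underside.
- ink_bottle: Small white plastic bottle with black cap, 36 mm across, 70 mm high. Leave alone. Origin at the centre of its underside.
- stapler: Black stapler, 140 x 36 x 44 mm, on the left. Leave alone. Origin at the centre of its underside.
- tape_dispenser: Grey desk tape dispenser with a paper-coloured roll, 150 x 60 x 88 mm, on the left. Leave alone. Origin at the centre of its underside.
- card_box: Cardboard box, 80 (x) x 130 (y) x 50 mm, standing loose on the rear of the cabinet's top. Leave alone. Origin at the centre of its underside, 100 mm above the table.
Things that resemble listed ones, but are neither listed nor needed, are in the scene too. What is shaped like the stamp but pink or red is not meant.

How it is judged (in metres and radians):
On the way, in this order (a step that is already met when the one before it is completed fails the run):
1. the latch is tripped and the drawer has sprung open (value of joint drawer above 0.08 m), for 0.2 s.
2. the square stamp stands upright in the front compartment of the open drawer, let go (x of stamp in the frame of drawer_place between -0.03 and 0.03 m and y of stamp in the frame of drawer_place between -0.08 and 0.08 m and z of stamp in the frame of drawer_place between -0.006 and 0.008 m and angle between stamp's own z axis and vertical below 0.15 rad and value of joint drawer above 0.05 m and contact force between the fingers and stamp below 0.05 N), for 0.2 s.
At the end, for the whole second after the job is handed in: the drawer is latched shut (within 3 mm of its latched position) and at rest, with the square stamp at rest in its front compartment, upright to 0.15 rad, on the floor of the drawer (value of joint drawer between -0.003 and 0.003 m and velocity of joint drawer between -0.01 and 0.01 m/s and x of stamp in the frame of drawer_place between -0.03 and 0.03 m and y of stamp in the frame of drawer_place between -0.08 and 0.08 m and z of stamp in the frame of drawer_place between -0.006 and 0.008 m and angle between stamp's own z axis and vertical below 0.15 rad and linear speed of stamp below 0.02 m/s); the robot touches nothing.
It fails at once if the robot presses the drawer or its cabinet with more than 20 N (contact force between any of the fingers, the arm and cabinet above 20 N).
It fails at once if another thing on the table or on the cabinet is moved by more than 20 mm (distance of any of round_stamp, ink_bottle, stapler, tape_dispenser, card_box from where it was at the start of the episode above 0.02 m).
It also fails if it takes over 72 s, if anything falls off the work surface, if the arm or the gripper's body presses on something with over 40 N, if the wrist force passes 120 N, or if a joint passes its speed limit or range.

## Working session

There is one attempt and no reset: what is moved stays moved. The work goes in short steps, Python scripts to look and compute and a tool call to move; the robot and the scene stay as the last step left them, time stands still between calls to the robot, and variables do not carry over. Pictures are saved under pics/ and viewed, at most 14 in all, crops included, and the job is handed in when it is done.

Besides the shell and the picture viewer there is one more tool, called after ">>>" in YAML: its name, and indented under it one key for each argument. carry_out: Moves the arm, as the interface text tells. Its arguments: {"type":"object","properties":{"deltas":{"type":"array"}},"required":["deltas"]}

```bash
mkdir -p pics; python3 - <<'E'
from cell import ctrl
import cv2,numpy as np
s=ctrl.read_state();print(s, ctrl.grip_depth)
for n in("scene","side","wrist"):
    c=ctrl.calibration(n);print(n,c["mtx"].round(1).tolist(),c["R"].round(3).tolist(),c["t"].round(1).tolist())
    im=ctrl.get_image(n);cv2.imwrite(f"pics/{n}0.png",im[:,:,::-1])
E
```

```text
{'clock': 0.0, 'qpos': array([ 1.16619563,  0.62935811,  0.03845371,  1.51835986, -0.02701743,
        0.99628112, -0.02004108]), 'qd': array([-9.06149336e-04, -5.19661112e-04, -1.21811900e-03,  4.56960136e-05,
        7.27895823e-04,  6.11364314e-04, -3.80868429e-04]), 'tau': array([-1.01507270e-03, -5.63398147e+01,  1.22641660e+00, -1.93448085e+01,
        1.12274659e-02,  1.05010509e-02, -8.46321413e-08]), 'eef_pos': array([ 215.85262637, -612.45994325,  230.38412996]), 'tool_rot': array([-3.13970457e+00,  1.76830712e-05,  3.38740819e-01]), 'force': array([ 0.96594762, -0.12233042,  0.0648911 ]), 'torque': array([-0.01454286,  0.01823138,  0.00795085]), 'gripper_force': 0.0, 'width': 85.554750172403} 18.700000000000003
scene [[475.1, 0.0, 320.8], [0.0, 475.1, 201.0], [0.0, 0.0, 1.0]] [[0.621, 0.784, 0.012], [0.466, -0.356, -0.81], [-0.63, 0.509, -0.586]] [-330.3, -205.9, 1838.6]
side [[452.8, 0.0, 324.7], [0.0, 452.8, 194.9], [0.0, 0.0, 1.0]] [[-0.856, -0.516, -0.016], [-0.388, 0.663, -0.64], [0.341, -0.542, -0.768]] [517.6, 301.1, 1176.3]
wrist [[296.4, 0.0, 321.0], [0.0, 296.4, 197.4], [0.0, 0.0, 1.0]] [[0.332, -0.943, -0.002], [-0.893, -0.315, 0.32], [-0.303, -0.104, -0.947]] [-648.8, -41.2, 382.4]
```

View pics/scene0.png

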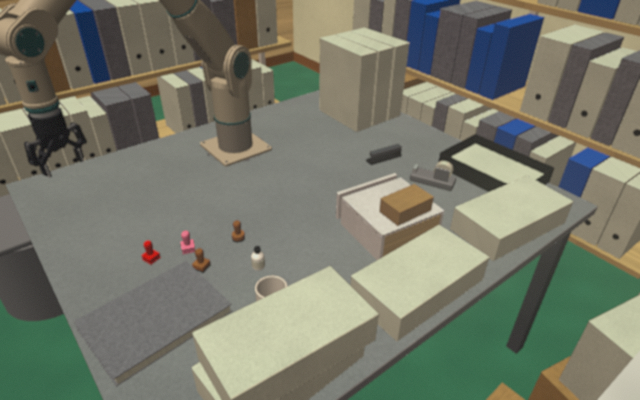

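View pics/side0.png

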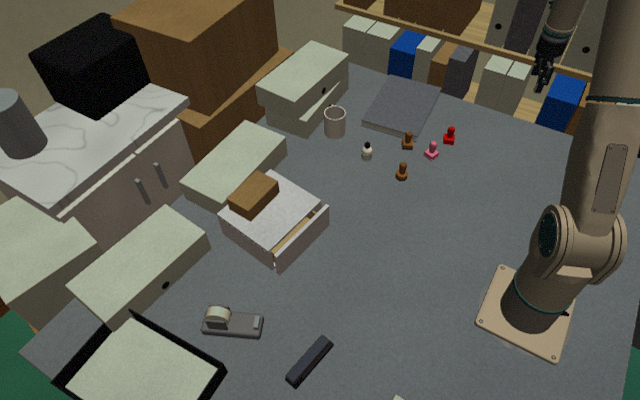

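View pics/wrist0.png

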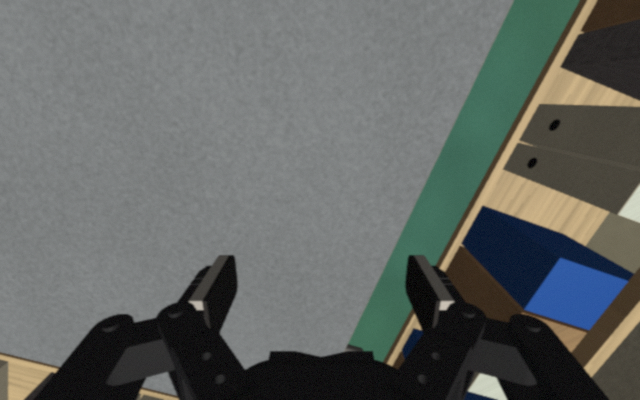

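The scene view shows brown stamps near (237,231) and (201,260), with pink and red ones to their left, the bottle at (258,257) and the cabinet at (390,213). In the side view the brown stamps are at (402,172) and (408,140), and the cabinet is around (275,220). I'll enlarge these areas.

```bash
python3 - <<'E'
import cv2,numpy as np
a=cv2.imread("pics/scene0.png");b=cv2.imread("pics/side0.png")
r=lambda im,x,y,w,h,k:cv2.resize(im[y:y+h,x:x+w],None,fx=k,fy=k,interpolation=cv2.INTER_CUBIC)
top=np.hstack([r(a,185,210,80,60,5),r(b,355,120,80,60,5)])
bot=np.hstack([r(a,325,165,133,100,3),r(b,205,165,133,100,3)])
bot=cv2.copyMakeBorder(bot,0,0,0,2,0)
cv2.imwrite("pics/crop1.png",np.vstack([top,bot]))
E
```

```text
(no output)
```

View pics/crop1.png

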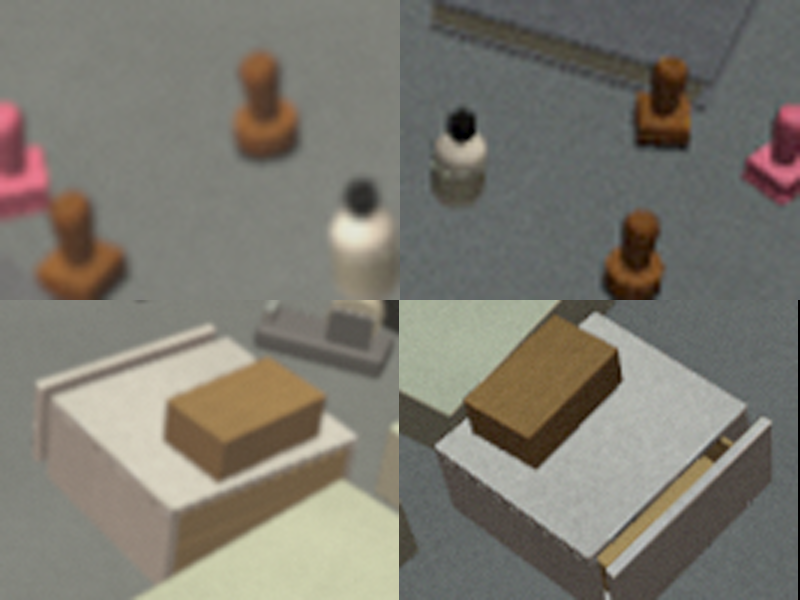

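The square-footed stamp is the lower-left one in the scene crop (base about (201,264)), which is also the one in front of the book in the side view (base about (408,144)). The other brown one has a round foot. The cabinet's top corners are readable in both views, so I'll triangulate.

```bash
cat > h.py <<'E'
from cell import ctrl
import numpy as np,cv2
def P(c): return c["mtx"]@np.c_[c["R"],c["t"]]
def tri(c1,p1,c2,p2):
    X=cv2.triangulatePoints(P(c1),P(c2),np.float64(p1).reshape(2,1),np.float64(p2).reshape(2,1));return (X[:3]/X[3]).ravel()
def plane(c,p,z):
    d=c["R"].T@np.linalg.inv(c["mtx"])@np.r_[p,1.];o=-c["R"].T@c["t"];return o+d*(z-o[2])/d[2]
def proj(c,X):
    x=P(c)@np.r_[X,1.];return x[:2]/x[2]
E
python3 - <<'E'
from h import *
a=ctrl.calibration("scene");b=ctrl.calibration("side")
for n,p,q,z in [("handle top",(199.4,251),(408.6,133.6),60),("base",(201,264),(407.8,144),10),
 ("front -y",(337.7,192.3),(328.3,206.7),100),("front +y",(395,173.7),(275,256.7),100),
 ("carc f-y",(343.3,198.3),(320,200.3),100),("carc f+y",(401,177.7),(270.7,250.7),100),
 ("carc b-y",(383.3,233.3),(270,170),100),("carc b+y",(442.3,210.7),(217.3,213.3),100),("round",(238,237),(402,178),10),("bottle",(257,262),(367,153),10)]:
    print(n,tri(a,p,b,q).round(),plane(a,p,z).round(),plane(b,q,z).round())
E
```

```text
handle top [ 519. -406.   58.] [ 522. -406.   60.] [ 517. -405.   60.]
base [ 516. -407.   10.] [ 518. -407.   10.] [ 515. -409.   10.]
front -y [576.  28.  98.] [579.  26. 100.] [574.  28. 100.]
front +y [609. 240.  99.] [611. 238. 100.] [608. 241. 100.]
carc f-y [609.  20.  98.] [613.  19. 100.] [606.  20. 100.]
carc f+y [634. 234.  99.] [639. 236. 100.] [629. 231. 100.]
carc b-y [800.  -2. 101.] [801.  -1. 100.] [799.  -4. 100.]
carc b+y [831. 206.  99.] [832. 205. 100.] [830. 206. 100.]
round [ 469. -263.   -0.] [ 480. -269.   10.] [ 466. -255.   10.]
bottle [ 613. -288.   21.] [ 604. -282.   10.] [ 616. -299.   10.]
```

>>> carry_out:
  deltas: [0,0,9.2,0,0,0,1,0,0,9.2,0,0,0,1,0,0,9.2,0,0,0,1,0,0,0,0.0154,-0.0566,0,1,0,0,0,0.0154,-0.0566,0,1,0,0,0,0.0154,-0.0566,0,1,0,0,0,0.0154,-0.0566,0,1,0,0,0,0.0154,-0.0566,0,1,0,0,0,0.0154,-0.0566,0,1,0,0,0,0.0154,-0.0566,0,1,0,0,0,0.0154,-0.0566,0,1,0,0,0,0.0154,-0.0566,0,1]

```text
clock: 1.65
eef_pos: [426.4, -126.8, 231.4]
tool_rot: [3.142, -0.001, -0.143]
force: [1.1, -0.4, 0.4]
width: -0.3
gripper_force: 0.0
```

>>> carry_out:
  deltas: [0,0,0,0.0154,-0.0566,0,1,0,0,0,0.0154,-0.0566,0,1,0,0,0,0.0154,-0.0566,0,1,0,0,0,0.0154,-0.0566,0,1,0,0,0,0.0154,-0.0566,0,1,0,0,0,0,0,0,1]

```text
clock: 2.4
eef_pos: [543.0, 146.8, 230.7]
tool_rot: [-3.138, -0.0, -0.135]
force: [-0.4, -0.6, -0.6]
width: 0.0
gripper_force: 0.0
```

>>> carry_out:
  deltas: [0,0,0,0,0.006,0.057,1,0,0,0,0,0,0.057,1,0,0,0,0,0,0.056,1,0,0,0,0.008,0,0,1,0,0,0,0.008,0,0,1,0,0,0,0.006,0,0,1,0,0,0,0,0,0,1]

```text
clock: 3.28
eef_pos: [565.2, 131.5, 63.4]
tool_rot: [-3.14, -0.004, -0.144]
force: [0.2, -1.1, 0.6]
width: 0.0
gripper_force: 0.0
```

```bash
python3 - <<'E'
from h import *
print(ctrl.read_state()["force"])
im=ctrl.get_image("wrist");s=ctrl.get_image("side")[150:310,190:350]
im=np.hstack([cv2.resize(im[:,:,::-1],(500,312)),cv2.resize(s[:,:,::-1],(300,312),interpolation=2)])
cv2.imwrite("pics/w2.png",im)
E
```

```text
[ 0.16854523 -1.09052722  0.56359825]
```

View pics/w2.png

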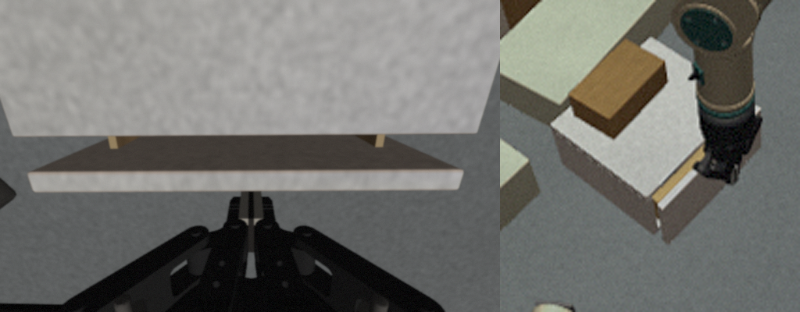

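The wrist view shows the drawer front level in the image, so the yaw matches. The closed fingers sit centred just in front of its outer edge. I'll press slowly.

>>> carry_out:
  deltas: [0,0,0,0.002,0,0,1,0,0,0,0.002,0,0,1,0,0,0,0.002,0,0,1,0,0,0,0.002,0,0,1,0,0,0,0.002,0,0,1,0,0,0,0.001,0,0,1]

```text
clock: 4.12
eef_pos: [574.3, 129.9, 61.3]
tool_rot: [-3.142, -0.0, -0.143]
force: [0.9, 0.6, -0.1]
width: 0.0
gripper_force: 0.0
```

>>> carry_out:
  deltas: [0,0,0,0.001,0,0,1,0,0,0,0.001,0,0,1,0,0,0,0.001,0,0,1,0,0,0,0.001,0,0,1]

```text
clock: 4.62
eef_pos: [578.2, 129.3, 61.3]
tool_rot: [3.142, -0.0, -0.143]
force: [-0.5, 0.5, -0.1]
width: 0.2
gripper_force: 0.0
```

>>> carry_out:
  deltas: [0,0,0,0.001,0,0,1,0,0,0,0.001,0,0,1,0,0,0,0.001,0,0,1,0,0,0,0.001,0,0,1]

```text
clock: 5.12
eef_pos: [580.5, 129.0, 61.3]
tool_rot: [3.141, 0.003, -0.143]
force: [-5.8, 0.7, 6.6]
width: 0.2
gripper_force: 2.7
```

>>> carry_out:
  deltas: [0,0,0,0.001,0,0,1,0,0,0,0.001,0,0,1]

```text
clock: 5.38
eef_pos: [581.9, 128.8, 61.3]
tool_rot: [3.141, 0.004, -0.142]
force: [-5.8, 0.4, 6.0]
width: -0.0
gripper_force: 2.8
```

>>> carry_out:
  deltas: [0,0,0,0.001,0,0,1,0,0,0,0.001,0,0,1]

```text
clock: 5.62
eef_pos: [583.9, 128.5, 61.3]
tool_rot: [3.141, 0.004, -0.142]
force: [-6.2, 0.9, 6.3]
width: -0.2
gripper_force: 2.9
```

>>> carry_out:
  deltas: [0,0,0,0.001,0,0,1,0,0,0,0.001,0,0,1,0,0,0,0.001,0,0,1]

```text
clock: 6.0
eef_pos: [586.7, 128.1, 61.3]
tool_rot: [3.141, 0.004, -0.142]
force: [-6.9, 0.4, 6.9]
width: 0.1
gripper_force: 3.0
```

>>> carry_out:
  deltas: [0,0,0,0.001,0,0,1,0,0,0,0.001,0,0,1]

```text
clock: 6.25
eef_pos: [587.6, 128.0, 61.3]
tool_rot: [3.141, 0.006, -0.142]
force: [-9.7, 0.6, 8.7]
width: -0.2
gripper_force: 4.5
```

>>> carry_out:
  deltas: [0,0,0,0.001,0,0,1]

```text
clock: 6.38
eef_pos: [587.8, 128.0, 61.3]
tool_rot: [3.14, 0.008, -0.142]
force: [-12.1, 1.3, 11.4]
width: -0.0
gripper_force: 5.3
```

>>> carry_out:
  deltas: [0,0,0,0.001,0,0,1]

```text
clock: 6.5
eef_pos: [587.8, 128.0, 61.3]
tool_rot: [3.14, 0.01, -0.142]
force: [-14.2, 1.9, 12.7]
width: -0.3
gripper_force: 6.1
```

>>> carry_out:
  deltas: [0,0,0,-0.003,0,0,1,0,0,0,-0.003,0,0,1,0,0,0,-0.006,0,0,1,0,0,0,-0.016,0,0,1,0,0,0,-0.02,0,0,1,0,0,0,-0.02,0,0,1,0,0,0,-0.02,0,0,1,0,0,0,-0.02,0,0,1,0,0,0,-0.018,0,0,1,0,0,0,0,0,0,1]

```text
clock: 7.75
eef_pos: [468.0, 145.4, 61.3]
tool_rot: [-3.141, -0.001, -0.142]
force: [-0.3, -0.6, -0.5]
width: 0.3
gripper_force: 0.0
```

```bash
python3 - <<'E'
from h import *
im=ctrl.get_image("wrist");s=ctrl.get_image("side")[150:310,190:350]
im=np.hstack([cv2.resize(im[:,:,::-1],(500,312)),cv2.resize(s[:,:,::-1],(300,312),interpolation=2)])
cv2.imwrite("pics/w3.png",im)
print(ctrl.read_state()["eef_pos"])
E
```

```text
[469.9706569  145.24311866  61.50275395]
```

View pics/w3.png

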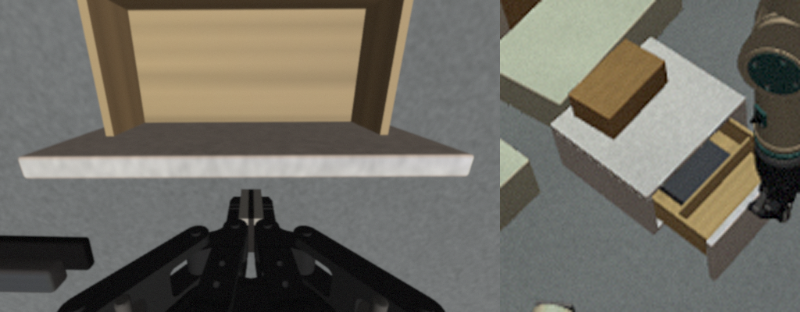

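Tripped: the wrist and side views show the drawer open with the compartment empty. Next is the stamp.

>>> carry_out:
  deltas: [0,0,0,0,0,-0.057,-1,0,0,0,0,0,-0.057,-1,0,0,0,0,0,-0.056,-1,0,0,0,0.0141,0.0598,0,-1,0,0,0,0.0141,0.0598,0,-1,0,0,0,0.0141,0.0598,0,-1,0,0,0,0.0141,0.0598,0,-1,0,0,0,0.0141,0.0598,0,-1,0,0,0,0.0141,0.0598,0,-1,0,0,0,0.0141,0.0598,0,-1,0,0,0,0.0141,0.0598,0,-1,0,0,0,0.0141,0.0598,0,-1]

```text
clock: 9.35
eef_pos: [517.7, -409.0, 231.6]
tool_rot: [3.14, -0.002, -0.144]
force: [1.2, 0.4, 0.4]
width: 85.6
gripper_force: 0.0
```

>>> carry_out:
  deltas: [0,0,0,0,0,0,-1,0,0,0,0,0,0,-1,0,0,0,0,0,0,-1]

```text
clock: 9.72
eef_pos: [518.0, -404.0, 231.4]
tool_rot: [-3.141, -0.0, -0.141]
force: [-0.5, 0.6, -0.1]
width: 85.5
gripper_force: 0.0
```

```bash
python3 - <<'E'
from h import *
np.save("c4.npy",ctrl.calibration("wrist"),allow_pickle=True)
print(ctrl.read_state()["eef_pos"],ctrl.read_state()["qpos"])
cv2.imwrite("pics/w4.png",ctrl.get_image("wrist")[:,:,::-1])
E
```

```text
[ 517.95693601 -403.98503957  231.42996579] [ 0.53216585  0.64308149  0.15231148  1.49834824 -0.10901929  1.00853886
 -0.99892054]
```

View pics/w4.png

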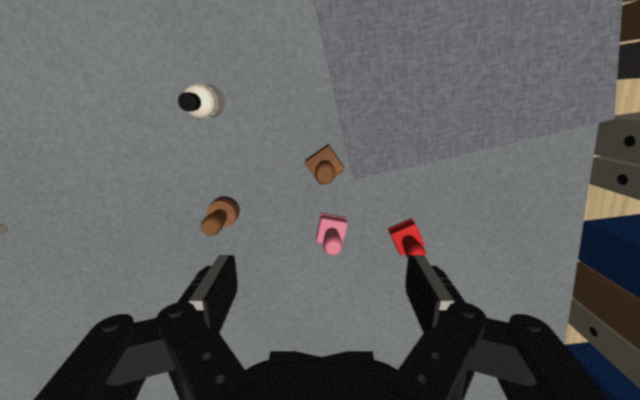

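The wrist view shows the square brown stamp with its block at (324,161) and its handle top at (325,173). Its neighbours are pink at (333,235), red at (408,240), the book corner at (357,178), round at (220,215) and the bottle at (203,101).

```bash
python3 - <<'E'
from h import *
w=np.load("c4.npy",allow_pickle=True).item();a=ctrl.calibration("scene");b=ctrl.calibration("side")
print("tri",tri(w,(325,173),b,(408.6,134)),tri(w,(325,173),a,(199.4,251)))
for n,p,z in[("handle",(325,173),60),("block",(324,161),20),("pink",(332,228),20),("pinktop",(333,246),60),("book corner",(357,178),30),("bookedge left",(315,0),30),("bookedge right",(590,122),30),("red",(405,235),20),("round",(222,211),20),("bottle",(205,101),20),("TCPcheck",(321,290),160)]:
    print(n,plane(w,p,z).round())
E
```

```text
tri [ 519.13102065 -408.96300863   54.24429562] [ 523.08332003 -407.10009811   61.31292256]
handle [ 522. -408.   60.]
block [ 527. -408.   20.]
pink [ 438. -406.   20.]
pinktop [ 433. -406.   60.]
book corner [ 503. -445.   30.]
bookedge left [ 693. -422.   30.]
bookedge right [ 531. -712.   30.]
red [ 414. -500.   20.]
round [ 481. -269.   20.]
bottle [ 615. -283.   20.]
TCPcheck [ 446. -393.  160.]
```

>>> carry_out:
  deltas: [0,0,-10.6,0,0,0,-0.2,0,0,-10.6,0,0,0,-0.2,0,0,-10.6,0,0,0,-0.2,0,0,-10.6,0,0,0,-0.2,0,0,-10.6,0,0,0,-0.2,0,0,-10.6,0,0,0,-0.2,0,0,-10.6,0,0,0,-0.2,0,0,-10.6,0,0,0,-0.2,0,0,-10.6,0,0,0,-0.2,0,0,0,-0.0034,0.0032,0.05,-0.2,0,0,0,0,0,0.05,-0.2,0,0,0,0,0,0.02,-0.2]

```text
clock: 11.28
eef_pos: [519.0, -407.2, 108.8]
tool_rot: [-3.138, -0.002, 1.524]
force: [-1.3, -0.2, -0.4]
width: 51.5
gripper_force: 0.0
```

>>> carry_out:
  deltas: [0,0,0,0,0,0,-0.2,0,0,0,0,0,0,-0.2]

```text
clock: 11.52
eef_pos: [521.8, -409.8, 113.5]
tool_rot: [3.138, 0.002, 1.522]
force: [-0.5, -1.1, 0.4]
width: 51.2
gripper_force: 0.0
```

```bash
python3 - <<'E'
from h import *
np.save("c5.npy",ctrl.calibration("wrist"),allow_pickle=True)
print(ctrl.read_state()["eef_pos"],ctrl.read_state()["qpos"])
im=ctrl.get_image("wrist");s=ctrl.get_image("side")[110:190,350:450]
im=np.hstack([cv2.resize(im[:,:,::-1],(480,300)),cv2.resize(s[:,:,::-1],(320,300),interpolation=2)])
cv2.imwrite("pics/w5.png",im)
E
```

```text
[ 521.77430749 -409.76820868  113.47852258] [ 0.776098    0.78965095 -0.26557939  1.57685436  0.26123956  0.80637636
  0.35623522]
```

View pics/w5.png

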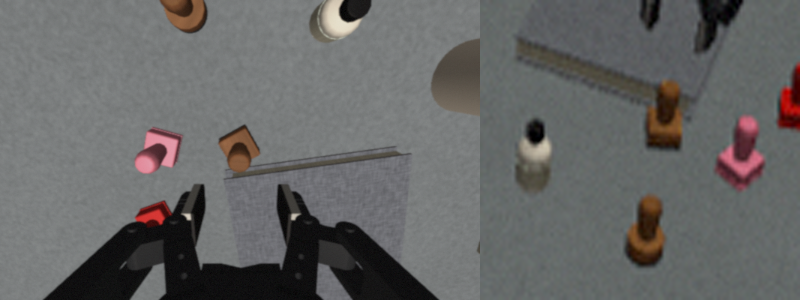

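The wrist view shows the stamp's handle top at full-resolution pixel (317,211) and its block at (319,193). The book lies in front, towards the gripper. I'll triangulate with the earlier wrist view.

```bash
python3 - <<'E'
from h import *
w=np.load("c5.npy",allow_pickle=True).item();v=np.load("c4.npy",allow_pickle=True).item()
print(tri(w,(317.3,211),v,(325,173)),tri(w,(319,193),v,(324,161)))
print(plane(w,(317.3,211),60),plane(w,(319,193),20),plane(w,(300,237),30), -w["R"].T@w["t"])
E
```

```text
[ 519.82586022 -407.89978553   49.55258786] [ 522.29616325 -408.42855865    1.62797229]
[ 520.32571907 -403.68854541   60.        ] [ 521.45958414 -403.2049999    20.        ] [ 503.60339178 -438.28725419   30.        ] [ 525.94042115 -326.66421681  256.91067369]
```

>>> carry_out:
  deltas: [0,0,0,0.004,-0.001,0.03,-0.2,0,0,0,0,0,0.03,-0.2,0,0,0,0,0,0.022,-0.2,0,0,0,0,0,0,-0.2,0,0,0,0,0,0,-0.2]

```text
clock: 12.25
eef_pos: [520.3, -405.7, 30.5]
tool_rot: [3.14, 0.001, 1.522]
force: [-0.0, 0.3, 0.8]
width: 51.1
gripper_force: 0.0
```

>>> carry_out:
  deltas: [0,0,0,0,0,0,1,0,0,0,0,0,0,1,0,0,0,0,0,0,1,0,0,0,0,0,0,1,0,0,0,0,0,0,1]

```text
clock: 12.88
eef_pos: [520.3, -405.7, 30.6]
tool_rot: [3.14, 0.001, 1.522]
force: [-0.5, 0.3, 4.6]
width: 21.8
gripper_force: 58.6
```

>>> carry_out:
  deltas: [0,0,0,0,0,-0.02,1,0,0,0,0,0,-0.04,1,0,0,0,0,0,-0.05,1,0,0,0,0,0,-0.05,1,0,0,-10.6,0,0,0,1,0,0,-10.6,0,0,0,1,0,0,-10.6,0,0,0,1,0,0,-10.6,0,0,0,1,0,0,-10.6,0,0,0,1,0,0,-10.6,0,0,0,1,0,0,-10.6,0,0,0,1,0,0,-10.4,0,0,0,1]

```text
clock: 14.38
eef_pos: [518.9, -405.3, 190.2]
tool_rot: [-3.141, -0.0, 3.004]
force: [0.3, 0.2, -0.9]
width: 21.9
gripper_force: 58.9
```

```bash
python3 - <<'E'
from h import *
s=ctrl.read_state();print(s["eef_pos"],s["tool_rot"],s["qpos"],s["width"],s["force"])
im=ctrl.get_image("wrist");q=ctrl.get_image("side");b=ctrl.calibration("side");u,v=proj(b,s["eef_pos"]).astype(int);q=q[v-50:v+50,u-50:u+50]
im=np.hstack([cv2.resize(im[:,:,::-1],(480,300)),cv2.resize(q[:,:,::-1],(300,300),interpolation=2)])
cv2.imwrite("pics/w6.png",im)
E
```

```text
[ 518.88666461 -405.34786429  190.20959837] [-3.14075678e+00 -3.16208960e-04  3.00437844e+00] [ 0.99913145  0.76713243 -0.68553147  1.52140221  0.53354774  1.04624137
  1.61294368] 21.921274786440314 [ 0.32681981  0.17638564 -0.88554154]
```

View pics/w6.png

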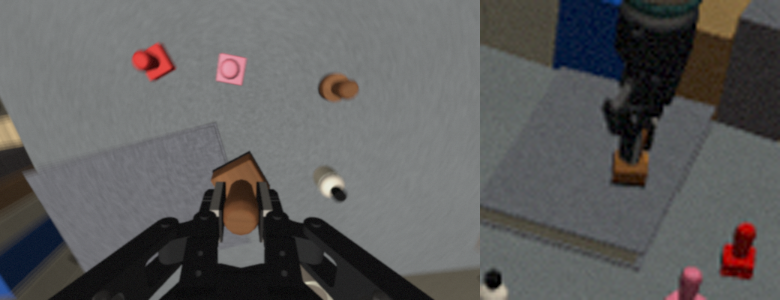

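The stamp hangs upright in the grip, with the handle between the pads at (238,205) in the wrist view. I'll carry it to the drawer.

>>> carry_out:
  deltas: [0,0,0,0.004,0.0542,0,1,0,0,0,0.004,0.0542,0,1,0,0,0,0.004,0.0542,0,1,0,0,0,0.004,0.0542,0,1,0,0,0,0.004,0.0542,0,1,0,0,0,0.004,0.0542,0,1,0,0,0,0.004,0.0542,0,1,0,0,0,0.004,0.0542,0,1,0,0,0,0.004,0.0542,0,1,0,0,0,0.004,0.0542,0,1,0,0,0,0,0,0,1,0,0,0,0,0,0,1]

```text
clock: 15.98
eef_pos: [556.9, 136.3, 189.5]
tool_rot: [-3.14, 0.0, 2.997]
force: [0.3, -0.5, -0.6]
width: 21.8
gripper_force: 59.0
```

```bash
python3 - <<'E'
from h import *
s=ctrl.read_state();print(s["eef_pos"],s["tool_rot"],s["qpos"],s["width"],s["force"])
np.save("c7.npy",ctrl.calibration("wrist"),allow_pickle=True)
im=ctrl.get_image("wrist");q=ctrl.get_image("side");q=q[165:295,205:335]
im=np.hstack([cv2.resize(im[:,:,::-1],(480,300)),cv2.resize(q[:,:,::-1],(300,300),interpolation=2)])
cv2.imwrite("pics/w7.png",im)
E
```

```text
[556.87729234 136.28663861 189.51520844] [-3.13999568e+00  2.37942656e-04  2.99667241e+00] [ 0.12763596  0.6453555  -0.66466715  1.76880756  0.49474802  0.90143966
  0.67088761] 21.76036632223679 [ 0.33142938 -0.51714916 -0.64910477]
```

View pics/w7.png

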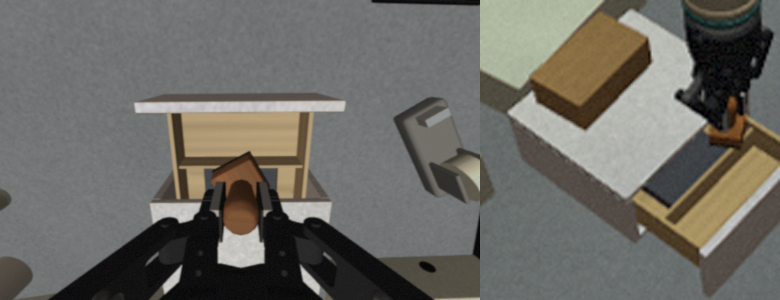

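```bash
python3 - <<'E'
from h import *
w=np.load("c7.npy",allow_pickle=True).item();k=4/3
x=np.array([np.cos(-.143),np.sin(-.143)]);y=np.array([-x[1],x[0]])
for n,p,z in[("panel inner top",(240,110),100),("panelL",(135,110),100),("panelR",(345,108),100),("partition front top",(200,158),50),("partition R",(280,158),50),("wallL",(179,158),60),("wallR",(301,158),60)]:
    X=plane(w,np.array(p)*k,z);d=X[:2]-[554,136.5];print(n,X.round(),(d@x).round(),(d@y).round())
E
```

```text
panel inner top [512. 142. 100.] -42.0 -0.0
panelL [496.  34. 100.] -42.0 -110.0
panelR [526. 251. 100.] -44.0 109.0
partition front top [577.  77.  50.] 31.0 -55.0
partition R [593. 186.  50.] 31.0 54.0
wallL [569.  53.  60.] 27.0 -81.0
wallR [593. 212.  60.] 28.0 80.0
```

Panel position agrees with my estimate: place centre is about (553,136). Lowering now.

>>> carry_out:
  deltas: [0,0,0,0.004,0,0.04,1,0,0,0,0,0,0.04,1,0,0,0,0,0,0.03,1,0,0,0,0,0,0.02,1,0,0,0,0,0,0.01,1,0,0,0,0,0,0,1,0,0,0,0,0,0,1]

```text
clock: 16.95
eef_pos: [553.8, 137.5, 50.2]
tool_rot: [3.141, 0.001, 2.998]
force: [0.2, 0.3, -0.5]
width: 21.5
gripper_force: 59.0
```

>>> carry_out:
  deltas: [0,0,0,0,0,0.001,1,0,0,0,0,0,0.001,1,0,0,0,0,0,0,1]

```text
clock: 17.32
eef_pos: [553.1, 137.6, 47.5]
tool_rot: [-3.142, 0.0, 2.999]
force: [-0.1, -0.5, -0.7]
width: 21.7
gripper_force: 59.0
```

>>> carry_out:
  deltas: [0,0,0,0,0,0.001,1,0,0,0,0,0,0.001,1,0,0,0,0,0,0,1]

```text
clock: 17.7
eef_pos: [553.0, 137.6, 45.2]
tool_rot: [-3.142, -0.0, 2.999]
force: [0.0, 0.2, -0.9]
width: 21.5
gripper_force: 59.0
```

>>> carry_out:
  deltas: [0,0,0,0,0,0.001,1,0,0,0,0,0,0,1]

```text
clock: 17.95
eef_pos: [553.2, 137.7, 44.6]
tool_rot: [3.142, 0.0, 2.999]
force: [0.6, -0.3, 2.2]
width: 21.5
gripper_force: 59.3
```

>>> carry_out:
  deltas: [0,0,0,0,0,0,-0.3,0,0,0,0,0,0,-0.3,0,0,0,0,0,0,-0.3,0,0,0,0,0,0,-0.3,0,0,0,0,0,-0.01,-0.3,0,0,0,0,0,-0.03,-0.3,0,0,0,0,0,-0.05,-0.3,0,0,0,0,0,-0.05,0,0,0,0,0,0,-0.03,1,0,0,0,0,0,0,1]

```text
clock: 19.2
eef_pos: [554.5, 138.4, 217.5]
tool_rot: [3.139, 0.005, 2.999]
force: [0.7, -0.3, -0.4]
width: 6.8
gripper_force: 0.0
```

```bash
python3 - <<'E'
from h import *
s=ctrl.read_state();print(s["eef_pos"],s["tool_rot"],s["qpos"],s["width"],s["force"])
im=ctrl.get_image("wrist");q=ctrl.get_image("side");q=q[165:295,205:335]
im=np.hstack([cv2.resize(im[:,:,::-1],(480,300)),cv2.resize(q[:,:,::-1],(300,300),interpolation=2)])
cv2.imwrite("pics/w8.png",im)
E
```

```text
[554.5302706  138.40794901 217.4801895 ] [3.13928427 0.005444   2.99852081] [ 0.14461879  0.6092329  -0.69313796  1.75014883  0.46857122  0.94752307
  0.68936931] 6.778425037815054 [ 0.74322264 -0.2897637  -0.44165356]
```

View pics/w8.png

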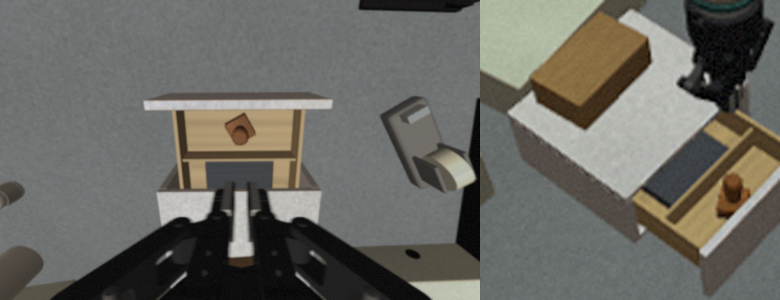

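The stamp stands upright in the middle of the front compartment (wrist (239,130)). Moving to the front to press the drawer shut.

>>> carry_out:
  deltas: [0,0,0,0.04,0,0,1,0,0,0,0.046,0,0,1,0,0,0,0.002,0,0,1,0,0,0,0,0,0.05,1,0,0,0,0,0,0.055,1,0,0,0,0,0,0.051,1,0,0,0,0,0,0,1,0,0,0,0,0,0,1]

```text
clock: 20.3
eef_pos: [466.7, 150.7, 59.1]
tool_rot: [3.141, 0.001, 2.999]
force: [0.8, 0.3, 0.5]
width: -0.0
gripper_force: 0.0
```

>>> carry_out:
  deltas: [0,0,0,-0.004,0,0,1,0,0,0,-0.004,0,0,1,0,0,0,-0.004,0,0,1,0,0,0,-0.004,0,0,1,0,0,0,-0.004,0,0,1,0,0,0,-0.004,0,0,1,0,0,0,-0.004,0,0,1,0,0,0,-0.004,0,0,1,0,0,0,-0.004,0,0,1,0,0,0,-0.004,0,0,1]

```text
clock: 21.55
eef_pos: [505.6, 144.5, 58.3]
tool_rot: [3.142, -0.0, 2.999]
force: [-2.5, 0.0, 0.5]
width: 0.0
gripper_force: 0.0
```

>>> carry_out:
  deltas: [0,0,0,-0.004,0,0,1,0,0,0,-0.004,0,0,1,0,0,0,-0.004,0,0,1,0,0,0,-0.004,0,0,1,0,0,0,-0.004,0,0,1,0,0,0,-0.004,0,0,1,0,0,0,-0.004,0,0,1,0,0,0,-0.004,0,0,1,0,0,0,-0.004,0,0,1,0,0,0,-0.004,0,0,1,0,0,0,-0.004,0,0,1,0,0,0,-0.004,0,0,1]

```text
clock: 23.05
eef_pos: [553.1, 137.9, 58.4]
tool_rot: [3.141, -0.0, 2.999]
force: [-4.6, 3.0, 2.7]
width: 0.1
gripper_force: 0.0
```

>>> carry_out:
  deltas: [0,0,0,-0.004,0,0,1,0,0,0,-0.004,0,0,1,0,0,0,-0.004,0,0,1,0,0,0,-0.003,0,0,1,0,0,0,-0.002,0,0,1,0,0,0,-0.002,0,0,1,0,0,0,-0.002,0,0,1,0,0,0,-0.002,0,0,1]

```text
clock: 24.05
eef_pos: [575.2, 134.9, 58.4]
tool_rot: [3.141, -0.001, 2.999]
force: [-5.3, 2.3, 2.6]
width: -0.1
gripper_force: 0.0
```

>>> carry_out:
  deltas: [0,0,0,-0.001,0,0,1,0,0,0,-0.001,0,0,1,0,0,0,-0.001,0,0,1,0,0,0,-0.001,0,0,1,0,0,0,-0.001,0,0,1,0,0,0,-0.001,0,0,1]

```text
clock: 24.8
eef_pos: [581.0, 134.1, 58.4]
tool_rot: [3.141, -0.001, 2.999]
force: [-5.3, 2.6, 4.3]
width: -0.2
gripper_force: 0.0
```

>>> carry_out:
  deltas: [0,0,0,-0.001,0,0,1,0,0,0,-0.001,0,0,1,0,0,0,-0.001,0,0,1]

```text
clock: 25.18
eef_pos: [583.9, 133.7, 58.4]
tool_rot: [3.141, -0.002, 2.999]
force: [-6.0, 2.9, 3.8]
width: -0.3
gripper_force: 0.0
```

>>> carry_out:
  deltas: [0,0,0,-0.001,0,0,1,0,0,0,-0.001,0,0,1]

```text
clock: 25.42
eef_pos: [585.8, 133.4, 58.4]
tool_rot: [3.141, -0.002, 2.999]
force: [-6.6, 3.3, 3.5]
width: 0.2
gripper_force: 0.0
```

>>> carry_out:
  deltas: [0,0,0,-0.001,0,0,1]

```text
clock: 25.55
eef_pos: [586.8, 133.3, 58.4]
tool_rot: [3.141, -0.002, 2.999]
force: [-6.7, 3.0, 2.8]
width: -0.1
gripper_force: 0.0
```

>>> carry_out:
  deltas: [0,0,0,-0.001,0,0,1]

```text
clock: 25.68
eef_pos: [587.7, 133.1, 58.4]
tool_rot: [3.141, -0.002, 2.999]
force: [-6.6, 3.7, 3.8]
width: 0.3
gripper_force: 0.0
```

>>> carry_out:
  deltas: [0,0,0,-0.001,0,0,1]

```text
clock: 25.8
eef_pos: [588.2, 133.1, 58.4]
tool_rot: [-3.141, -0.003, 2.999]
force: [-8.8, 3.2, 5.9]
width: -0.4
gripper_force: 0.0
```

>>> carry_out:
  deltas: [0,0,0,-0.001,0,0,1]

```text
clock: 25.92
eef_pos: [588.3, 133.0, 58.4]
tool_rot: [-3.141, -0.004, 3.0]
force: [-11.4, 2.5, 7.8]
width: 0.2
gripper_force: 0.0
```

>>> carry_out:
  deltas: [0,0,0,-0.0007,0,0,1]

```text
clock: 26.05
eef_pos: [588.4, 133.0, 58.3]
tool_rot: [-3.141, -0.005, 3.0]
force: [-11.3, 3.2, 8.8]
width: -0.3
gripper_force: 0.0
```

>>> carry_out:
  deltas: [0,0,0,0.003,0,0,1,0,0,0,0.002,0,0,1,0,0,0,0.002,0,0,1,0,0,0,0.003,0,0,1,0,0,0,0.004,0,0,1,0,0,0,0.008,0,0,1,0,0,0,0.03,0,0,1,0,0,0,0.04,0,0,1,0,0,0,0.03,0,0,1,0,0,0,0,0,-0.05,1,0,0,0,0,0,-0.04,1]

```text
clock: 27.42
eef_pos: [470.6, 149.2, 149.6]
tool_rot: [-3.141, 0.001, 2.999]
force: [1.6, -0.4, 0.0]
width: -0.3
gripper_force: 0.0
```

```bash
python3 - <<'E'
from h import *
s=ctrl.read_state();print(s["eef_pos"],s["force"])
im=ctrl.get_image("wrist");q=ctrl.get_image("side");q=q[165:295,205:335]
im=np.hstack([cv2.resize(im[:,:,::-1],(480,300)),cv2.resize(q[:,:,::-1],(300,300),interpolation=2)])
cv2.imwrite("pics/w9.png",im)
E
```

```text
[470.62692719 149.20690186 149.60788889] [ 1.5695798  -0.40099649  0.03053172]
```

View pics/w9.png

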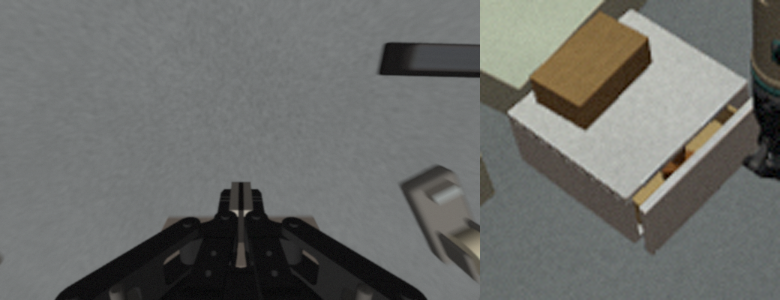

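>>> carry_out:
  deltas: [0,0,0,0,0,-0.04,1,0,0,0,0,0,0,1,0,0,0,0,0,0,1,0,0,0,0,0,0,1,0,0,0,0,0,0,1]

```text
clock: 28.15
eef_pos: [470.2, 149.3, 187.5]
tool_rot: [-3.141, -0.001, 2.999]
force: [0.4, -0.0, -0.9]
width: 0.3
gripper_force: 0.0
```

```bash
python3 - <<'E'
from h import *
g=lambda i:cv2.cvtColor(i,cv2.COLOR_BGR2GRAY).astype(np.float32)
a=cv2.imread("pics/side0.png");b=ctrl.get_image("side")[:,:,::-1].copy()
# lower part of panel: template-match the +y end of the panel edge
for n,(x,y,w,h) in dict(panel=(265,235,30,35),carcass=(210,205,30,30)).items():
    r=cv2.matchTemplate(cv2.resize(g(b)[y-5:y+h+5,x-5:x+w+5],None,fx=4,fy=4,interpolation=2),cv2.resize(g(a)[y:y+h,x:x+w],None,fx=4,fy=4,interpolation=2),cv2.TM_CCOEFF_NORMED)
    _,m,_,p=cv2.minMaxLoc(r);print(n,m,(np.array(p)-20)/4)
c=ctrl.calibration("side");print(proj(c,[609,240,99]),proj(c,[606,240.4,99]))
E
```

```text
panel 0.9330283403396606 [0.   0.25]
carcass 0.9982975721359253 [0. 0.]
[274.98088347 256.66552187] [275.83792401 257.28065572]
```

The panel is back within about 1 mm of where it started latched, it is at rest, and the arm is clear.

```bash
python3 -c "
from cell import ctrl
print(ctrl.finish_job())"
```

```text
the job is handed in; nothing more can be done
None
```

I handed the job in with the drawer latched shut again and the square stamp inside its front compartment; it stood upright before closing, and afterwards I only glimpsed it through the gap. The hand-in returned no verdict, and the wrist force peaked at about 19 N (limit 20 N).

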